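Uncover the sample clamp and gauge its gap

TASK

Lift the dust cover off the sample clamp and set it down right way up inside the open drawer, without dropping it. Then draw the taper gauge (the one with the flat rectangular grip) out of its stand and slide its blade straight down between the clamp's two plates until it drags snugly and the sprung plate has just begun to give, by about a millimetre; do not force it deeper. Finish still holding the gauge there at that depth, and leave the other things on the desk where they are.

Things in the scene. Friction and masses are not known exactly. Their poses are not given: they have to be found in the camera images.
- cover: Grey plastic dust cover resting on the clamp's plates: cap 66 (x) x 62 (y) mm, its skirt reaching 12 mm below the origin, its slab 5 mm above; on it an upright grip rib 44 (x) x 16 (y) mm, from 5 to 47 mm above the origin. Origin: centre of the slab's underside, z up. About 90 g. Stood on a floor, its origin is 12 mm above it.
- drawer_mid (a point): On the inner floor (22 mm above the desk) of the open drawer of a low white unit, mid of its opening. x points into the unit, y across, z up. Clear floor: 64 mm to the front panel (-x; 15 mm thick, top 82 mm above the desk, bar handle 35 mm outside it), 99 mm to each side wall (46 mm high over the floor), 69 mm or more to the overhanging unit (+x; top 90 mm above the desk). Slides: 1 N friction.
- gauge: Steel taper gauge hanging upright in one of two like black stands, 115 mm tall. Flat rectangular grip 38 (x) x 18 (y) x 50 mm tall; below it a blade 24 mm wide (x), 105 mm long, tapering evenly in thickness (y) from 8.3 mm at the grip to 2 mm at the tip. Origin: centre of the grip's underside, which rests on the stand; z up. About 120 g. Either stand may hold it.
- gauge_tip (a point): Centre of the tip of the taper gauge's blade, 105 mm below the gauge's origin; axes as the gauge.
- fixture: Foot of the sample clamp, bolted to the desk: 100 (x) x 170 (y) x 18 mm, with two posts 60 (x) x 16 (y) mm, 78 mm tall, at y = +-72 mm. Origin: on the desk, under the middle.
- head: Floating head on the clamp's foot, carrying two upright aluminium plates, 44 mm wide (x) and 12 mm thick (y), face to face along y: the one at -y fixed to the head, the one at +y sprung. The head slides +-6 mm along y on a soft spring (0.2 N/mm), so it lines itself up with a blade. Origin: on the desk under the gap; x along the gap, y across it, z up.
- gap_mouth (a point): Middle of the gap's open top, level with the plates' tops, 128 mm above the desk; axes as the head. In the top 10 mm the gap funnels from about 14 mm to the set gap: 3.5 to 5 mm, differing each time, its middle up to 0.8 mm towards +y. Free for 100 mm below the mouth. The taper blade first bears on both plates with its tip about 35 to 60 mm below the mouth.
- jaw (a joint): How far the sprung plate has been pushed back (m): 0 at rest against its stop, up to 0.007. Spring: 1 N at rest, plus 2 N per mm. Near 1 mm the blade takes a downward push of about 3 to 5 N.
- plug_gauge: Bystander: plug gauge with a round grip (28 mm across, 44 mm tall) in the other stand. Origin: centre of the grip's underside.
- meter: Bystander: handheld meter lying flat, 55 x 150 x 27 mm. Origin: centre of its underside.
- mouse: Bystander: black computer mouse, 105 x 60 x 31 mm. Origin: centre of its underside.
- adapter: Bystander: black power adapter, 115 x 50 x 30 mm. Origin: centre of its underside.
- module0: Bystander: blue electronics module, 45 x 110 x 62 mm. Origin: centre of its underside.
- module1: Bystander: second blue module, alike.
- probe_stand: Bystander: white round foot, 70 mm across, with an upright steel probe, 140 mm tall. Origin: centre of its underside.
Mind the look-alikes: they are no part of the job. What is meant by the cover is not green, and is the larger of those in its own colour.

How it is judged:
By the outcome, as a careful person would: the job done as asked, in the order asked, and still so for the second after the job is handed in, while the arm keeps its last pose, push and grip.
It also fails if it takes over 58 s, if anything falls off the work surface, if the arm or the gripper's body presses on something with over 40 N, if the wrist force passes 120 N, or if a joint passes its speed limit or range.

ROBOT

A 6-joint arm with a two-finger parallel gripper is mounted at the origin on the work surface. World frame = base frame: x ahead of the robot, y to its left, z up, the work surface at z = 0. Lengths are in mm, angles in rad, forces in N, time in s.
With the tool pointing down it reaches from about 300 to 750 mm from the base axis. Payload 8.5 kg.
Tool frame: the origin (TCP) lies midway between the tips of the shut fingers; the grasp point (between the pads) lies 19 mm behind it (robot.grip_point_offset is the distance from the TCP to the grasp point, in mm); z points along the fingers, x is the direction in which the jaws open and shut, and the axes are right-handed (so a half turn about z gives the same grasp; the last joint's range is limited). The gripper opens to 88 mm and grips with 3 to 60 N. Pads are 18 mm wide; open, the fingers measure 123 mm over their backs; the gripper's body (75 mm by 187 mm) begins 45 mm behind the grasp point.
Start: joints at [0.899, 0.381, 1.297, -0, 1.464, -0.215], TCP at [242.582, 493.593, 238.748] pointing down, gripper open.
Joint ranges: [-3.11, 3.11], [-0.89, 2.33], [0.22, 2.48], [-1.42, 4.56], [0.17, 2.85], [-2.88, 2.88]. Speed limits (rad/s): [2.39, 2.39, 3.14, 3.14, 3.14, 3.14].

INTERFACE

Orientations are given as a 3x3 rotation matrix whose columns are the frame's x, y, z axes.
In Python, from cell import robot gives the robot as it stands. Calls block until the motion is done:
- robot.movep(position, orientation): joint-space move of the TCP to a pose.
- robot.move_l(position, v=150, rot=None): straight line of the TCP; rot=None keeps the orientation; v is the mean speed in mm/s.
- robot.move_joints(angles): joint-space move.
- robot.release() and robot.grab(squeeze=None): open the fingers fully, or close them until they stop; squeeze is the grip in N (None keeps the last).
- robot.dwell(seconds).
- robot.inverse_kinematics(position, orientation): joint angles nearest the present ones, or None.
- robot.grab_frame(name): name is "scene" or "top" or "wrist"; returns a dict with "image" (420x560x3 uint8, red, green, blue), "z_map" (420x560 float32, mm along the optical axis (not along the pixel's ray), 0 where there is no reading), "K" (3x3 intrinsics, pixels), "R" (3x3) and "t" (3): a world point X has camera coordinates R X + t; the wrist camera has in their place "hand_eye" (4x4, takes a point from camera to tool coordinates, whose origin is the TCP and whose axes are the tool frame's). Camera axes: x right, y down, z forward; pixel columns grow to the right and rows downward; lengths in mm; the calibration is good to about 2 mm. The wrist camera is an equidistant fisheye: a pixel r from the principal point sees the ray r / f radians off the axis. A picture is of the moment at which its call begins: read the wrist's pose just before it.
A pose or a line that the arm cannot do raises robot.PlanningError and nothing moves.
- robot.finish_job(): hands the job in, once; it reports no verdict.
Trained networks look in a picture, given as the dict that the camera call returned (one of the last four; its "shot" number tells which), for a name from the list of things; names that differ only in an ending like _2 or _b are one class to them, and where a whole thing is asked for, a point or a joint stands for the part that bears it (a point fixed in the world has none). Each returns a list of dicts, best first, with "confidence" (0 to 1); they miss things now and then, are a little off and sometimes report something else, mostly with a low value. They report only what shows in the picture. A call takes as long as a camera call. They do not tell look-alikes from the thing itself.
- robot.boxes_of(label, picture): "pixel" ([column, row] in pixels, amid what is visible of it).
- robot.masks_of(label, picture): "region" (420x560 bool, what is visible of it) and "pixel" ([column, row] in pixels, amid what is visible of it).
- robot.pinpoint(label, picture): "pixel" ([column, row] in pixels: a listed point, or the origin of a listed thing).
Readings, each from a call of its own:
- robot.current_time(): time.
- robot.current_joints(): joint angles.
- robot.current_qd(): joint speeds.
- robot.current_joint_efforts(): joint torques, N m.
- robot.current_tool_pos(): TCP position.
- robot.current_orientation(): TCP orientation.
- robot.current_wrist_force(): force on the tool from outside, world axes, zero at the start.
- robot.current_torque(): the same for the moment, N m.
- robot.current_finger_gap(): finger opening in mm.
Only numpy, scipy, OpenCV 4.12 (cv2) and the standard library are available. Lean on these libraries where they do the work, as an engineer would, in place of code of your own. Each camera call takes 0.05 s, during which the arm holds its last target. There are 200 camera calls.

## Working session

There is one attempt and no reset: what is moved stays moved. The work goes in short steps, each a Python script; the robot and the scene stay as the last script left them, time stands still between calls to the robot, and variables do not carry over. Pictures are saved under pics/ and viewed, about 8 in all and at most 12, crops included, and the job is handed in when it is done.

```bash
ls; mkdir -p pics; cat > h.py <<'E'
import numpy as np, cv2
from cell import robot
def save(p,n,crop=None,s=1):
    im=p["image"][:,:,::-1]
    if crop: c0,r0,c1,r1=crop; im=im[r0:r1,c0:c1]
    cv2.imwrite("pics/"+n,cv2.resize(im,None,fx=s,fy=s,interpolation=cv2.INTER_CUBIC))
def cloud(p):
    z=p["z_map"].astype(float); K=p["K"]; v,u=np.mgrid[:z.shape[0],:z.shape[1]]
    C=np.stack([(u-K[0,2])/K[0,0]*z,(v-K[1,2])/K[1,1]*z,z],-1)
    W=(C-p["t"])@p["R"]; W[z==0]=np.nan; return W
def ray_at_z(p,px,h):
    d=p["R"].T@np.linalg.inv(p["K"])@[px[0],px[1],1]; o=-p["R"].T@p["t"]
    return o+d*(h-o[2])/d[2]
E
python3 - <<'E'
from h import *
for n in("scene","top"):
    p=robot.grab_frame(n); save(p,n+".png",s=1.4); W=cloud(p)
    np.savez(n+".npz",W=W,image=p["image"],K=p["K"],R=p["R"],t=p["t"])
    print(n,-p["R"].T@p["t"])
    for l in("cover","drawer_mid","gauge","fixture","head","gap_mouth","plug_gauge"):
        print(l,[(np.round(d["pixel"]).astype(int).tolist(),round(d["confidence"],2),np.round(W[int(d["pixel"][1]),int(d["pixel"][0])]).tolist()) for d in robot.pinpoint(l,p)[:4]])
print(robot.current_time())
E
```

```text
pics
scene [823.64943219 292.50081882 736.50397703]
cover [([240, 262], 0.87, [640.0, -109.0, 37.0]), ([313, 185], 0.73, [357.0, -220.0, 11.0]), ([255, 159], 0.61, [494.0, -271.0, 133.0]), ([178, 269], 0.55, [756.0, -157.0, 50.0])]
drawer_mid [([377, 399], 0.84, [579.0, 249.0, 21.0]), ([216, 334], 0.57, [753.0, -4.0, 28.0])]
gauge [([328, 234], 0.68, [489.0, -16.0, 133.0]), ([186, 165], 0.4, [598.0, -467.0, 14.0])]
fixture [([256, 194], 0.89, [526.0, -224.0, 76.0])]
head [([257, 194], 0.8, [522.0, -221.0, 77.0])]
gap_mouth [([257, 158], 0.58, [490.0, -273.0, 135.0])]
plug_gauge [([282, 287], 0.69, [629.0, 29.0, 130.0]), ([424, 302], 0.54, [378.0, 172.0, 29.0])]
top [ 318.29297228 -133.45312939 1242.25569819]
cover [([270, 184], 0.9, [638.0, -112.0, 50.0]), ([329, 230], 0.88, [476.0, -272.0, 174.0]), ([302, 281], 0.6, [348.0, -208.0, 11.0])]
drawer_mid [([150, 207], 0.9, [575.0, 250.0, 23.0]), ([330, 227], 0.57, [487.0, -275.0, 174.0])]
gauge [([240, 236], 0.67, [472.0, -32.0, 115.0])]
fixture [([327, 235], 0.78, [470.0, -268.0, 136.0])]
head [([326, 234], 0.64, [473.0, -266.0, 137.0])]
gap_mouth [([328, 226], 0.52, [496.0, -275.0, 135.0])]
plug_gauge [([221, 183], 0.49, [612.0, 17.0, 161.0])]
0.8
```

View pics/scene.png

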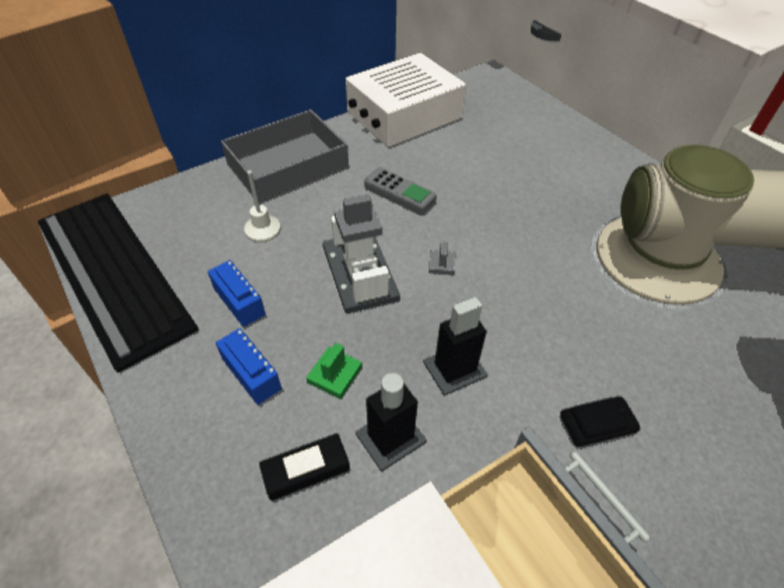

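View pics/top.png

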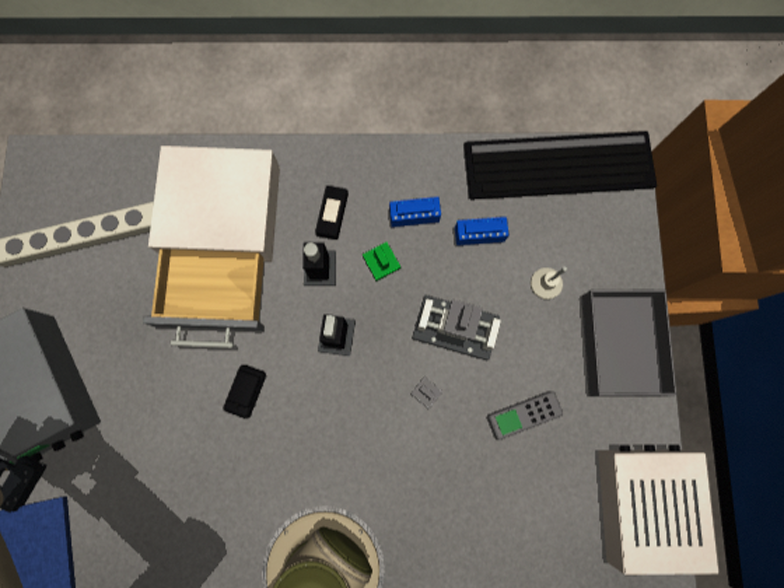

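Three candidates for the cover (scene px, enlarged view): green (335,370), small grey (442,260), and grey on the clamp (357,215). The last one fits: it is grey, it's the larger grey one, and it sits on the plates. The rectangular grip is at scene (466,316); the round one at (392,390) is the plug gauge. Next I'll measure these from the point clouds and confirm with a crop.

```bash
python3 - <<'E'
from h import *
D={n:np.load(n+".npz") for n in("scene","top")}
def rect(pts,l):
    if len(pts)<5: print(l,len(pts));return
    (c,s,a)=cv2.minAreaRect(pts[:,:2].astype(np.float32)); print(l,len(pts),np.round(c),np.round(s),round(a,1),"med",np.round(np.median(pts,0)))
for n,d in D.items():
    P=d["W"].reshape(-1,3); P=P[~np.isnan(P[:,0])]
    def reg(x,y,r,z0,z1): return P[(np.hypot(P[:,0]-x,P[:,1]-y)<r)&(P[:,2]>z0)&(P[:,2]<z1)]
    print(n); rect(reg(480,-270,60,165,185),"rib top"); rect(reg(480,-270,60,126,142),"slab")
    rect(reg(480,-270,120,85,105),"posts"); rect(reg(480,-270,130,10,25),"foot")
    rect(reg(475,-25,60,158,175),"gauge top"); rect(reg(475,-25,60,108,122),"gauge stand top"); rect(reg(475,-25,80,4,20),"gauge base")
    rect(reg(610,20,60,150,170),"plug top")
    rect(reg(577,250,110,75,87),"front panel"); rect(reg(577,250,90,15,29),"drawer floor"); rect(reg(577,250,130,60,73),"walls");rect(reg(780,270,300,85,96),"unit")
a=cv2.resize(D["scene"]["image"][120:300,200:380,::-1],(600,600),interpolation=cv2.INTER_CUBIC); cv2.imwrite("pics/crop1.png",a)
E
```

```text
scene
rib top 148 [ 488. -281.] [21. 42.] 74.7 med [ 489. -277.  173.]
slab 421 [ 488. -280.] [64. 66.] 72.8 med [ 497. -268.  132.]
posts 81 [ 493. -268.] [13. 45.] 59.9 med [ 492. -267.   92.]
foot 967 [ 445. -268.] [174. 191.] 73.4 med [ 512. -263.   17.]
gauge top 172 [473. -22.] [19. 38.] 81.2 med [474. -20. 164.]
gauge stand top 309 [473. -22.] [44. 55.] 81.8 med [485. -11. 114.]
gauge base 481 [473. -22.] [71. 80.] 82.0 med [496.  -2.   7.]
plug top 202 [624.  18.] [27. 26.] 37.8 med [625.  19. 158.]
front panel 735 [562. 221.] [140. 216.] 61.5 med [496. 256.  77.]
drawer floor 5249 [566. 241.] [161. 122.] 87.0 med [560. 236.  21.]
walls 1169 [523. 216.] [115. 245.] 31.5 med [507. 223.  67.]
unit 6697 [694.  99.] [213. 258.] 55.9 med [709. 161.  89.]
top
rib top 106 [ 489. -281.] [16. 43.] 74.9 med [ 488. -280.  176.]
slab 427 [ 489. -281.] [62. 67.] 73.7 med [ 487. -275.  135.]
posts 5 [ 493. -287.] [145.  21.] 78.1 med [ 480. -346.   85.]
foot 903 [ 446. -268.] [169. 193.] 73.4 med [ 465. -258.   19.]
gauge top 101 [474. -23.] [18. 38.] 82.0 med [473. -24. 167.]
gauge stand top 176 [474. -23.] [42. 54.] 82.2 med [468. -32. 117.]
gauge base 476 [476. -25.] [157. 154.] 71.1 med [459. -42.   7.]
plug top 85 [625.  16.] [26. 25.] 1.2 med [624.  15. 160.]
front panel 313 [582. 247.] [157. 191.] 85.6 med [498. 252.  79.]
drawer floor 2352 [579. 252.] [172. 179.] 28.1 med [583. 250.  23.]
walls 466 [550. 250.] [218. 199.] 86.9 med [537. 268.  68.]
unit 5752 [739. 193.] [336. 264.] 87.0 med [755. 237.  92.]
```

View pics/crop1.png

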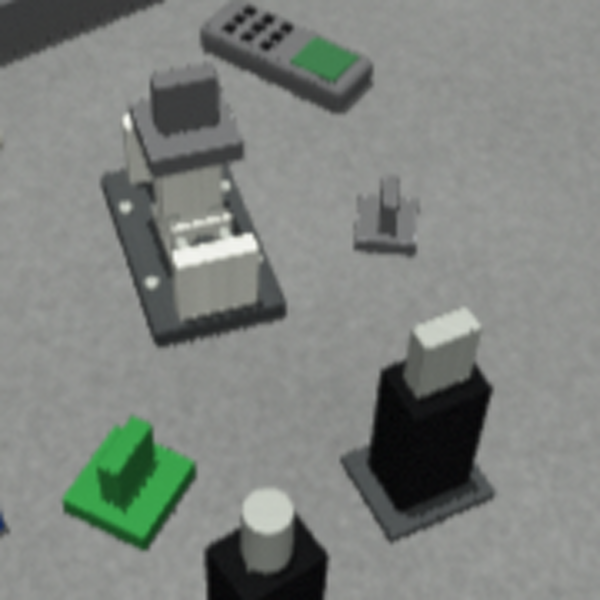

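The crop confirms it: the larger grey cover is on the clamp (crop 190,120) and the flat rectangular grip is at (445,350). Both cameras agree to about 1 mm, with heights as expected (175 and 165). Picking up the cover now.

```bash
cat >> h.py <<'E'
def down(deg):
    c,s=np.cos(np.radians(deg)),np.sin(np.radians(deg)); return np.array([[c,s,0],[s,-c,0],[0,0,-1.]])
def st(m=""): print(m,"t",round(robot.current_time(),2),"tcp",np.round(robot.current_tool_pos(),1),"F",np.round(robot.current_wrist_force(),2),"gap",round(robot.current_finger_gap(),1),flush=True)
E
python3 - <<'E'
from h import *
for a in(75,255,-105):
    for nm,p in(("c",[488.5,-281,142]),("d",[573,250,50]),("g",[473.5,-22.5,124])):
        q=robot.inverse_kinematics(p,down(a)); print(a,nm,None if q is None else np.round(q,2))
print(np.round(robot.current_orientation(),2).tolist())
E
```

```text
75 c [-0.73  0.49  1.41 -0.    1.24 -2.04]
75 d [ 0.22  0.69  1.33 -0.    1.12 -1.09]
75 g [-0.3   0.38  1.68 -0.    1.08 -1.61]
255 c [-0.73  0.49  1.41 -0.    1.24  1.1 ]
255 d [ 0.22  0.69  1.33 -0.    1.12  2.05]
255 g [-0.3   0.38  1.68 -0.    1.08  1.53]
-105 c [-0.73  0.49  1.41 -0.    1.24  1.1 ]
-105 d [ 0.22  0.69  1.33 -0.    1.12  2.05]
-105 g [-0.3   0.38  1.68 -0.    1.08  1.53]
[[0.44, 0.9, -0.0], [0.9, -0.44, -0.0], [-0.0, 0.0, -1.0]]
```

```bash
python3 - <<'E'
from h import *
R=down(74.5)
robot.movep([488.5,-281,230],R); robot.move_l([488.5,-281,143],v=120); st("at")
robot.grab(15); st("grab"); robot.dwell(.1)
robot.move_l([488.5,-281,150],v=30); st("up7")
robot.move_l([488.5,-281,250],v=150); st("lift")
p=robot.grab_frame("top"); save(p,"t2.png",(290,190,390,290),5); s=robot.grab_frame("scene"); 
np.savez("scene2.npz",W=cloud(s),image=s["image"]);np.savez("top2.npz",W=cloud(p),image=p["image"])
robot.movep([573,250,250],down(87)); st("over drawer")
s=robot.grab_frame("top"); save(s,"t3.png",(90,150,250,270),5)
W=cloud(s)
p2=robot.grab_frame("scene"); 
a=cv2.resize(p2["image"][100:220,200:320,::-1],(600,600),interpolation=cv2.INTER_CUBIC)
b=cv2.resize(s["image"][180:300,270:390,::-1],(600,600),interpolation=cv2.INTER_CUBIC)
cv2.imwrite("pics/clamp.png",cv2.resize(np.hstack([a,b]),(800,400)))
for n,W in(("top",W),("scene",cloud(p2))):
    P=W.reshape(-1,3); P=P[~np.isnan(P[:,0])]
    m=P[(np.hypot(P[:,0]-488,P[:,1]+281)<60)&(P[:,2]>122)&(P[:,2]<134)]
    if len(m)>4: print(n,len(m),cv2.minAreaRect(m[:,:2].astype(np.float32)),np.median(m[:,2]))
    pic=s if n=="top" else p2
    for l in("gap_mouth","drawer_mid"):
        print(l,[(np.round(d["pixel"],1).tolist(),round(d["confidence"],2),np.round(ray_at_z(pic,d["pixel"],128 if l=="gap_mouth" else 22),1).tolist()) for d in robot.pinpoint(l,pic)[:3]])
E
```

```text
at t 4.53 tcp [ 488.8 -281.2  143.7] F [0.72 0.15 1.27] gap 88.1
grab t 5.62 tcp [ 488.5 -281.   143. ] F [-0.44 -0.16  0.09] gap 16.3
up7 t 6.1 tcp [ 488.6 -281.   150.2] F [-0.34  0.22 -1.  ] gap 15.7
lift t 6.92 tcp [ 488.2 -280.7  249. ] F [ 0.84 -0.14 -1.03] gap 16.2
over drawer t 8.96 tcp [573.4 249.  250. ] F [-0.1   0.58 -0.87] gap 15.9
top 128 ((490.2630615234375, -281.0190124511719), (28.697404861450195, 44.116546630859375), 73.35023498535156) 128.65506613352147
gap_mouth [([331.2, 229.2], 0.56, [484.8, -284.0, 128.0])]
drawer_mid [([152.2, 209.5], 0.71, [564.3, 242.7, 22.0])]
scene 160 ((488.9891662597656, -279.27996826171875), (30.168981552124023, 43.82754135131836), 75.11190795898438) 126.5073226055531
gap_mouth [([254.7, 157.2], 0.56, [488.6, -281.2, 128.0])]
drawer_mid [([379.2, 397.9], 0.74, [575.0, 251.9, 22.0])]
```

View pics/t3.png

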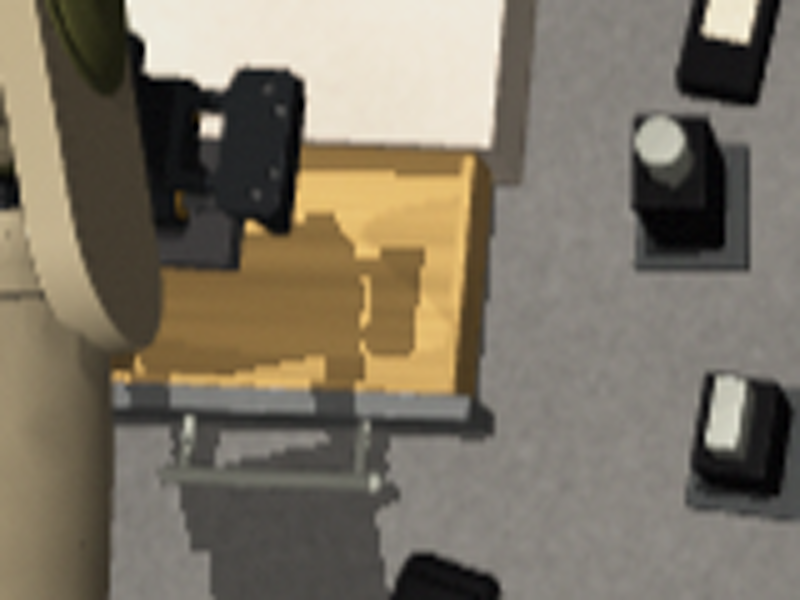

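View pics/clamp.png

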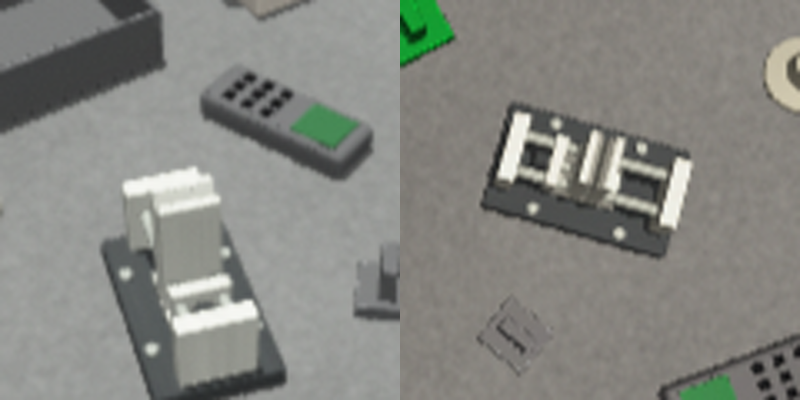

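Cover is held (gap 16 = rib) and it's over the drawer. The clamp is bare, with its two plates visible and the gap centred near (489,-280). Lowering the cover now.

```bash
python3 - <<'E'
from h import *
robot.move_l([573,250,75],v=130); robot.move_l([573,250,53],v=40); robot.dwell(.2); st("near"); f0=robot.current_wrist_force()[2]
z=53
while z>44:
    z-=0.7; robot.move_l([573,250,z],v=15); robot.dwell(.05)
    f=np.mean([robot.current_wrist_force()[2] for _ in range(3)])
    if f-f0>1.5: break
st(f"touch {z:.1f}")
robot.release(); st("rel"); robot.move_l([573,250,120],v=80); robot.move_l([573,250,215],v=150); st("up")
robot.movep([473.5,-22.5,215],down(82))
s=robot.grab_frame("top"); save(s,"t4.png",(90,150,290,300),4)
c=robot.grab_frame("scene"); 
from h import cloud
for n,pic in(("top",s),("scene",c)):
    P=cloud(pic).reshape(-1,3); P=P[~np.isnan(P[:,0])]
    for l,z0,z1 in(("rib",75,88),("slab",34,46)):
        m=P[(np.hypot(P[:,0]-573,P[:,1]-250)<48)&(P[:,2]>z0)&(P[:,2]<z1)]
        if len(m)>4: print(n,l,len(m),cv2.minAreaRect(m[:,:2].astype(np.float32)),np.median(m[:,2]))
    # plates histogram along y' across
    e=np.array([np.cos(np.radians(74.5)),np.sin(np.radians(74.5))])
    m=P[(np.hypot(P[:,0]-488,P[:,1]+281)<40)&(P[:,2]>90)]
    v=(m[:,:2]-[488.5,-281])@e; u=(m[:,:2]-[488.5,-281])@[e[1],-e[0]]
    for b in range(-22,22,2):
        k=(v>=b)&(v<b+2)&(abs(u)<18)
        if k.any(): print(b,k.sum(),np.round(np.median(m[k,2])),end="; ")
    print()
E
```

```text
near t 11.66 tcp [573.1 250.   53.2] F [0.06 0.77 0.1 ] gap 15.5
touch 48.1 t 13.76 tcp [573.5 250.1  48.9] F [-0.12 -0.21  5.28] gap 15.9
rel t 14.89 tcp [573.  250.   48.1] F [-0.3   0.06  0.17] gap 88.0
up t 16.73 tcp [572.6 249.9 213.9] F [-0.26  0.45 -1.21] gap 88.2
top rib 91 ((573.3355712890625, 248.02243041992188), (16.67641258239746, 45.01603317260742), 84.37713623046875) 81.802492578656
top slab 314 ((573.9622802734375, 248.1629638671875), (62.57597732543945, 66.84769439697266), 86.5910415649414) 40.377389723956554
-14 9 129.0; -12 9 129.0; -10 11 129.0; -8 10 130.0; -6 10 127.0; -4 12 121.0; -2 10 108.0; 2 6 121.0; 4 8 125.0; 6 7 127.0; 8 10 129.0; 10 9 130.0; 12 9 130.0; 14 17 115.0; 
scene rib 294 ((572.3226928710938, 249.59600830078125), (16.117219924926758, 44.35555648803711), 86.61670684814453) 79.69295146088555
scene slab 1176 ((572.5852661132812, 249.55247497558594), (61.95091247558594, 66.59007263183594), 86.73985290527344) 37.92409283976229
-14 7 127.0; -12 10 127.0; -10 12 127.0; -8 16 125.0; -6 27 124.0; -4 18 120.0; -2 4 121.0; 0 1 121.0; 6 3 127.0; 8 7 128.0; 10 14 127.0; 12 69 112.0; 14 99 109.0; 16 17 106.0;
```

View pics/t4.png

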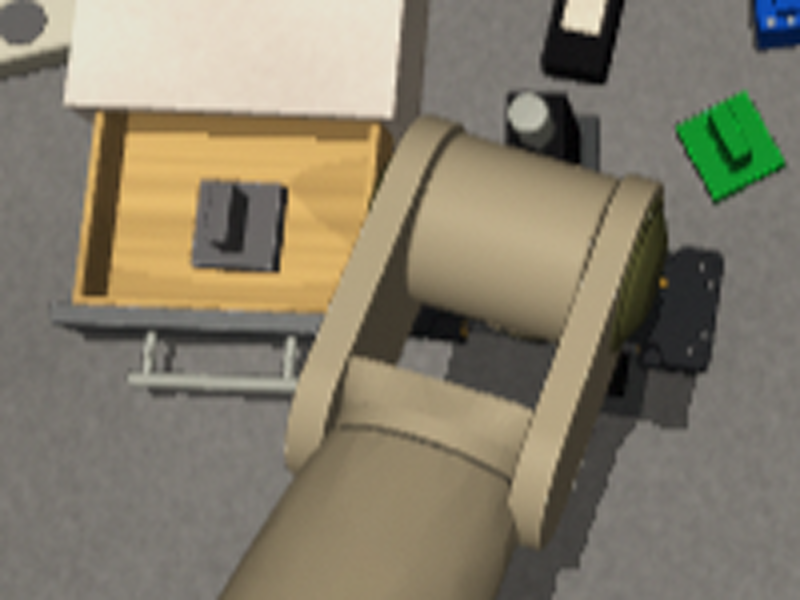

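The cover is upright in the drawer (crop 240,225) at (573,249), with its slab at about 39 mm and clear of the walls. Next, the gauge.

```bash
python3 - <<'E'
from h import *
robot.move_l([473.5,-22.5,124],v=120); robot.dwell(.1); st("at"); robot.grab(35); robot.dwell(.1); st("grab")
robot.move_l([473.5,-22.5,140],v=50); st("up16"); robot.move_l([473.5,-22.5,280],v=150); robot.dwell(.1); st("up")
R=down(74.2); g=np.array([488.7,-280.6])
robot.movep([*g,280],R); robot.dwell(.3); st("over")
print(np.round(np.mean([robot.current_wrist_force() for _ in range(5)],0),2))
s=robot.grab_frame("scene"); save(s,"s5.png",(190,60,350,220),5)
t=robot.grab_frame("top"); W=cloud(s)
for l,h in(("gauge_tip",166),("gap_mouth",128),("gauge",271)):
  for n,pic in(("scene",s),("top",t)):
    print(n,l,[(np.round(d["pixel"],1).tolist(),round(d["confidence"],2),np.round(ray_at_z(pic,d["pixel"],h),1).tolist()) for d in robot.pinpoint(l,pic)[:2]])
E
```

```text
at t 18.95 tcp [473.9 -22.6 124.7] F [ 0.15  0.01 -0.13] gap 88.2
grab t 20.11 tcp [473.5 -22.5 124. ] F [ 0.41  0.29 -0.49] gap 17.7
up16 t 20.57 tcp [473.5 -22.5 140.3] F [ 0.02  0.79 -1.  ] gap 17.6
up t 21.76 tcp [473.2 -22.4 279.1] F [ 0.21  0.03 -1.91] gap 17.5
over t 23.07 tcp [ 489.  -279.8  280.3] F [ 0.33  0.23 -1.74] gap 17.6
[ 0.33  0.23 -1.74]
scene gauge_tip [([256.9, 144.7], 0.82, [483.7, -277.3, 166.0])]
top gauge_tip [([237.2, 154.3], 0.65, [688.9, -26.7, 166.0]), ([331.6, 228.6], 0.5, [480.8, -280.0, 166.0])]
scene gap_mouth [([252.8, 158.8], 0.72, [495.1, -279.0, 128.0])]
top gap_mouth [([332.1, 227.7], 0.55, [489.0, -286.7, 128.0])]
scene gauge [([381.3, 394.1], 0.53, [656.9, 264.5, 271.0])]
top gauge [([340.4, 219.9], 0.47, [485.9, -287.6, 271.0]), ([329.7, 226.8], 0.25, [469.3, -261.3, 271.0])]
```

View pics/s5.png

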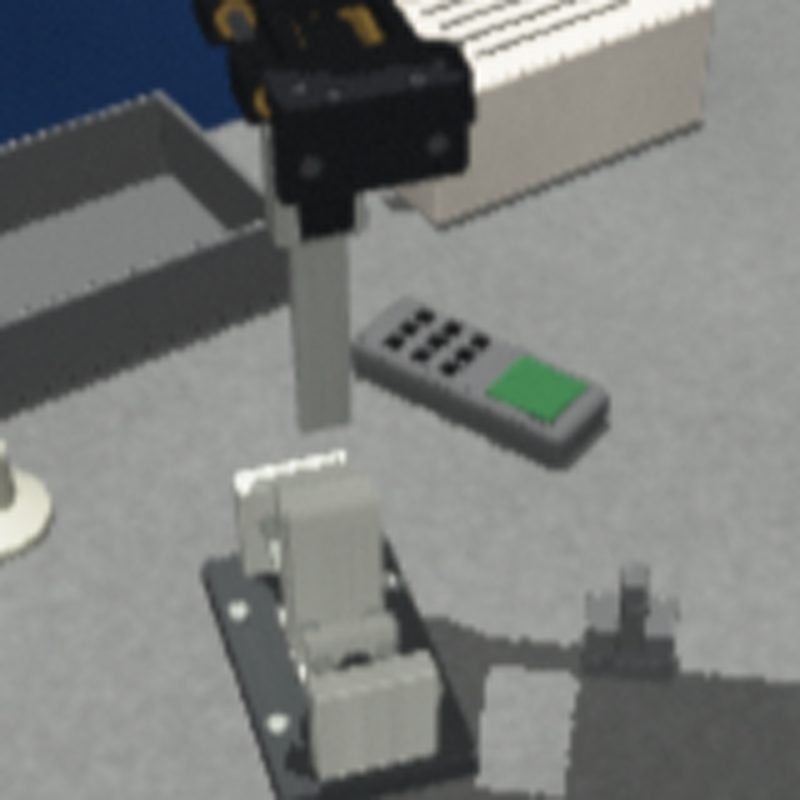

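The blade hangs vertically over the plates (tip at crop 325,425). Next I lower it with force checks: fast down to 30 mm in, then small steps while logging force against depth.

```bash
python3 - <<'E'
from h import *
import json
g=np.array([488.7,-280.6]); M=242.
def F(n=5):
    r=[]
    for _ in range(n): robot.dwell(.03); r.append(robot.current_wrist_force())
    return np.mean(r,0)
robot.move_l([*g,248],v=100); robot.dwell(.15); b=F(8); print("base",np.round(b,2))
ok=True
for d in(2,6,10,15,20,26,30):
    robot.move_l([*g,M-d],v=40); f=F(3)-b; print(d,np.round(f,2))
    if f[2]>3: ok=False;print("STOP");break
log=[]; d=30
while ok and d<60 and robot.current_time()<40:
    d+=1.5; robot.move_l([*g,M-d],v=20); f=F(4)-b; log.append([d,*f]); print(d,np.round(f,2),np.round(robot.current_tool_pos()[2],1))
    if len(log)>3 and min(l[3] for l in log[-3:])>2.0: break
json.dump([b.tolist(),log],open("log.json","w")); st()
E
```

```text
base [-0.13 -0.14 -1.37]
2 [0.05 0.11 0.18]
6 [ 0.32 -0.05  0.09]
10 [0.1  0.46 0.55]
15 [-0.14  0.4  -0.34]
20 [-0.3  -0.13 -0.44]
26 [-0.19  0.26 -0.26]
30 [0.39 0.23 0.64]
31.5 [ 0.55 -0.03  0.24] 210.5
33.0 [ 0.24 -0.05  0.16] 209.0
34.5 [0.39 0.17 0.05] 207.5
36.0 [0.38 0.35 0.44] 206.0
37.5 [-0.01 -0.15  0.05] 204.5
39.0 [0.12 0.5  0.04] 203.0
40.5 [ 0.29  0.3  -0.08] 201.5
42.0 [0.18 0.22 0.17] 200.0
43.5 [0.52 0.35 0.1 ] 198.5
45.0 [-0.25  0.26  0.1 ] 197.0
46.5 [ 0.74 -0.17 -0.84] 195.4
48.0 [ 0.7  -0.14 -0.25] 193.9
49.5 [ 0.48 -0.22 -0.44] 192.5
51.0 [ 0.37  0.34 -0.21] 190.9
52.5 [ 0.38  0.2  -0.41] 189.4
54.0 [1.   0.06 0.14] 187.9
55.5 [ 1.36 -0.28 -0.02] 186.4
57.0 [ 1.23 -0.06  0.75] 184.9
58.5 [0.77 0.14 0.45] 183.4
60.0 [0.9  0.38 0.92] 181.9
 t 34.67 tcp [ 488.7 -280.6  181.9] F [ 0.98  0.61 -0.15] gap 17.7
```

```bash
python3 - <<'E'
from h import *
import json
g=np.array([488.7,-280.6]); M=242.
b,log=json.load(open("log.json")); b=np.array(b)
s=robot.grab_frame("scene"); save(s,"s6.png",(190,100,310,220),6)
d=60
while d<70:
    d+=2; robot.move_l([*g,M-d],v=20); r=[]
    for _ in range(10): robot.dwell(.03); r.append(robot.current_wrist_force())
    f=np.mean(r,0)-b; log.append([d,*f]); print(d,np.round(f,2))
    if f[2]>3.5: break
json.dump([b.tolist(),log],open("log.json","w")); st()
E
```

```text
62 [ 0.97 -0.18 -0.38]
64 [1.11 0.1  0.36]
66 [1.46 0.2  0.96]
68 [1.08 0.42 0.89]
70 [1.21 0.19 1.1 ]
 t 37.63 tcp [ 488.7 -280.6  171.9] F [ 1.04  0.16 -0.43] gap 18.4
```

View pics/s6.png

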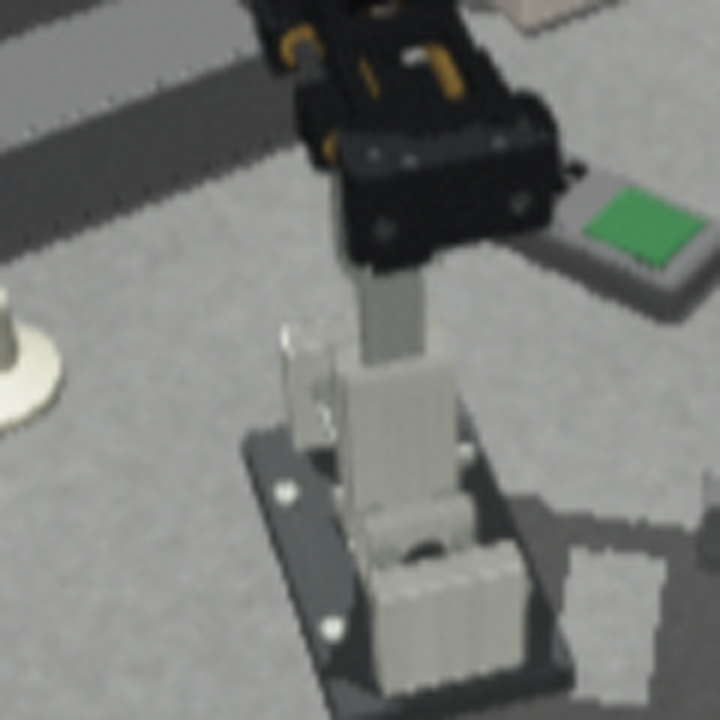

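```bash
python3 - <<'E'
from h import *
w=robot.grab_frame("wrist"); s=robot.grab_frame("scene"); t=robot.grab_frame("top")
save(w,"w7.png",s=1.4); print(w["K"],np.round(w["hand_eye"],2).tolist())
np.savez("w7.npz",z=w["z_map"],image=w["image"],K=w["K"],H=w["hand_eye"])
e=np.array([np.cos(np.radians(74.2)),np.sin(np.radians(74.2))])
for n,W in(("scene now",cloud(s)),("scene before",np.load("scene2.npz")["W"]),("top now",cloud(t))):
    P=W.reshape(-1,3);P=P[~np.isnan(P[:,0])]
    q=P[:,:2]-[488.7,-280.6]; v=q@e; u=q@[e[1],-e[0]]
    for lab,z0,z1 in(("plate",60,125),("top",123,132),("blade",132,158)):
        k=(abs(u)<16)&(abs(v)<40)&(P[:,2]>z0)&(P[:,2]<z1)
        if k.any(): print(n,lab,k.sum(),"v pct",np.round(np.percentile(v[k],[2,25,50,75,98]),1))
E
```

```text
[[325.1922621    0.         275.02448243]
 [  0.         325.1922621  213.74380104]
 [  0.           0.           1.        ]] [[1.0, 0.0, 0.0, 0.91], [-0.0, 0.95, 0.3, -78.51], [-0.0, -0.3, 0.95, -145.75], [0.0, 0.0, 0.0, 1.0]]
scene now plate 342 v pct [-0.4 13.3 14.1 15.6 37.2]
scene now top 90 v pct [-11.3   1.6   7.5  13.4  15.7]
scene now blade 90 v pct [-0.1  1.8  2.7  3.3  5.2]
scene before plate 376 v pct [-6.  12.9 14.1 15.4 38.1]
scene before top 105 v pct [-13.6  -7.8  -3.7  12.5  15.3]
top now top 1 v pct [-14.3 -14.3 -14.3 -14.3 -14.3]
```

View pics/w7.png

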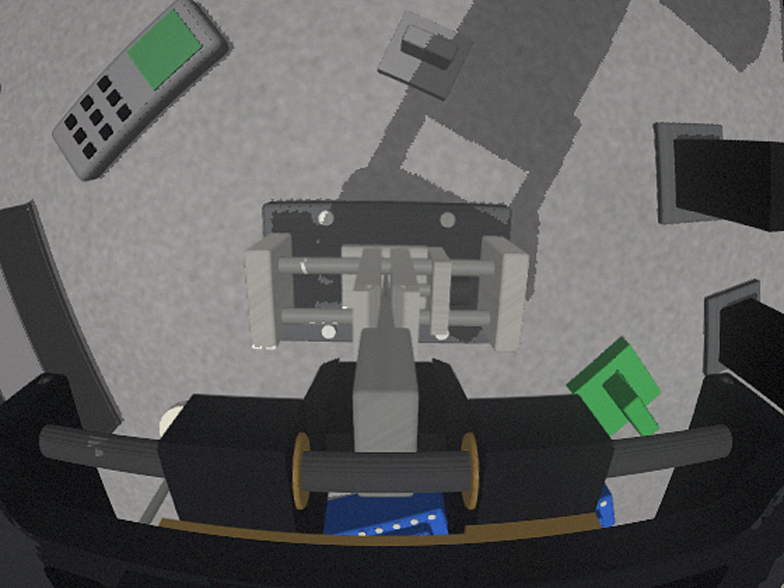

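The wrist view shows the blade seated between the two plates (display px 385,290), and the gauge grip is held square. The force was flat up to about 54 mm and rises from there, so bearing starts at roughly 56–60 mm. With 1 mm of jaw per 16.7 mm of depth, the target is about 74–75 mm. I'll step on with longer averaging.

```bash
python3 - <<'E'
from h import *
g=np.array([488.7,-280.6]); M=242.
def F(n):
    r=[]
    for _ in range(n): robot.dwell(.025); r.append(robot.current_wrist_force())
    return np.mean(r,0),np.std(r,0)
for d in(70,72,74):
    if d>70: robot.move_l([*g,M-d],v=15)
    f,s=F(24); print(d,"raw",np.round(f,2),"sd",np.round(s,2),"mom",np.round(robot.current_torque(),3))
    w=robot.grab_frame("wrist"); sc=robot.grab_frame("scene")
    np.savez(f"d{d}.npz",w=w["image"],z=w["z_map"],s=sc["image"])
st()
im=w["image"][160:255,225:330,::-1]; cv2.imwrite("pics/w8.png",cv2.resize(im,None,fx=6,fy=6,interpolation=cv2.INTER_CUBIC))
E
```

```text
70 raw [ 0.99 -0.23 -1.26] sd [0.5  0.47 0.56] mom [ 0.011 -0.211 -0.077]
72 raw [ 0.6  -0.1   1.69] sd [0.52 0.52 0.48] mom [-0.008 -0.232 -0.099]
74 raw [ 1.21  0.02 -0.61] sd [0.49 0.41 0.79] mom [-0.039 -0.32  -0.115]
 t 40.45 tcp [ 488.6 -280.5  167.8] F [ 1.09 -0.61 -2.47] gap 17.7
```

View pics/w8.png

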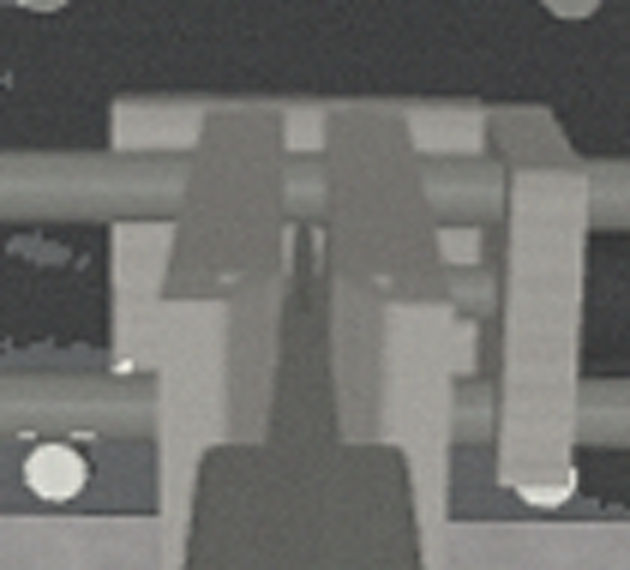

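```bash
python3 - <<'E'
from h import *
g=np.array([488.7,-280.6]); M=242.
def S(n,dt=.01):
    r=[]
    for _ in range(n): robot.dwell(dt); r.append(robot.current_wrist_force()[2])
    return np.round(np.array(r).reshape(-1,5).mean(1),2)
print("74 rest",S(15))
for d in(73.0,72.0): robot.move_l([*g,M-d],v=15); print("up",d,S(15))
for d in(73.0,74.0,75.0): robot.move_l([*g,M-d],v=15); print("dn",d,S(25))
st()
E
```

```text
74 rest [-1.96 -1.8  -2.53]
up 73.0 [-4.7  -4.64 -5.2 ]
up 72.0 [-4.01 -4.17 -4.43]
dn 73.0 [1.51 1.72 2.2  2.76 3.07]
dn 74.0 [3.18 3.13 3.03 3.05 3.22]
dn 75.0 [2.09 2.   1.46 1.69 1.37]
 t 42.7 tcp [ 488.8 -280.6  166.9] F [0.58 0.01 2.1 ] gap 17.7
```

Moving friction is now clear: about -4.7 N going up and +3.1 N going down, around -1.2 N for the gauge's weight, so roughly 4 N of drag. To pin down where bearing starts, I'll retract in steps until the drag vanishes, then go back down to that depth plus 16.7 mm.

```bash
python3 - <<'E'
from h import *
g=np.array([488.7,-280.6]); M=242.
def S(n=10):
    r=[]
    for _ in range(n): robot.dwell(.01); r.append(robot.current_wrist_force()[2])
    return round(float(np.mean(r)),2)
for d in(72,70,68,66,64,62,60,58,56,54,52): robot.move_l([*g,M-d],v=25); print("up",d,S())
for d in(54,56,58,60,62): robot.move_l([*g,M-d],v=25); print("dn",d,S())
st()
E
```

```text
up 72 -2.85
up 70 -3.22
up 68 -1.84
up 66 -1.29
up 64 -1.11
up 62 -1.08
up 60 -1.0
up 58 -0.68
up 56 -0.6
up 54 -0.44
up 52 -0.21
dn 54 -1.14
dn 56 -1.64
dn 58 -1.86
dn 60 -1.52
dn 62 -1.06
 t 48.05 tcp [ 488.7 -280.6  179.9] F [ 0.98  0.15 -1.27] gap 17.8
```

Both directions put the onset of drag at about 60–66 mm of commanded depth, at or a little past the end of the stated range. Going to 77 mm gives an expected jaw of about 0.7–1.0 mm, with drag checked on the way down.

```bash
python3 - <<'E'
from h import *
g=np.array([488.7,-280.6]); M=242.
def S(n=8):
    r=[]
    for _ in range(n): robot.dwell(.01); r.append(robot.current_wrist_force()[2])
    return round(float(np.mean(r)),2)
for d in(66,70,73,75,76,77):
    robot.move_l([*g,M-d],v=30); f=S(); print("dn",d,f)
    if f>4.5: break
w=robot.grab_frame("wrist"); s=robot.grab_frame("scene"); st()
np.savez("fin.npz",w=w["image"],z=w["z_map"],s=s["image"])
cv2.imwrite("pics/w9.png",cv2.resize(np.vstack([w["image"][150:300,225:330,::-1]]),None,fx=4,fy=4,interpolation=cv2.INTER_CUBIC))
# sprung plate outer-to-outer estimate at mouth level, near end: edges along rows of wrist crop
K,H=w["K"],w["hand_eye"]; T=robot.current_tool_pos(); R=robot.current_orientation()
def X(px,h):
    q=(np.array(px)-[K[0,2],K[1,2]])/K[0,0]; r=np.linalg.norm(q); c=np.array([*(q/r*np.sin(r)),np.cos(r)])
    o=R@H[:3,3]+T; v=R@H[:3,:3]@c; return o+v*(h-o[2])/v[2]
import json; json.dump([K.tolist(),H.tolist(),list(map(float,T)),R.tolist()],open("cam.json","w"))
E
```

```text
dn 66 -2.98
dn 70 -2.87
dn 73 -1.94
dn 75 0.23
dn 76 2.32
dn 77 2.8
 t 50.12 tcp [ 488.7 -280.6  165. ] F [ 1.24 -0.07  3.66] gap 18.1
```

View pics/w9.png

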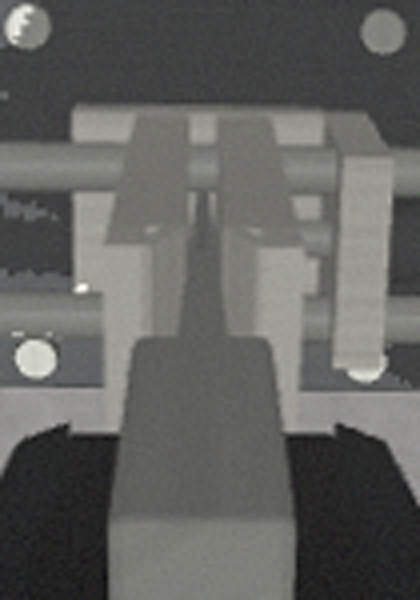

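```bash
python3 - <<'E'
import numpy as np, json, cv2
K,H,T,R=[np.array(a) for a in json.load(open("cam.json"))]
def X(px,h,T):
    q=(np.array(px)-[K[0,2],K[1,2]])/K[0,0]; r=np.linalg.norm(q); c=np.array([*(q/r*np.sin(r)),np.cos(r)])
    o=R@H[:3,3]+T; v=R@H[:3,:3]@c; return o+v*(h-o[2])/v[2]
e=np.array([np.cos(np.radians(74.2)),np.sin(np.radians(74.2)),0])
for n,tz in(("d70",172),("d72",170),("d74",168),("fin",165)):
    d=np.load(n+".npz"); g=cv2.cvtColor(d["w"],cv2.COLOR_RGB2GRAY).astype(float); T2=np.array([488.7,-280.6,tz])
    # rows just under the near top edge: near faces of plates, bright against dark foot
    out=[]
    for row in range(211,222):
        pr=np.abs(np.gradient(cv2.GaussianBlur(g,(3,3),0)[row]))
        def edge(a,b):
            k=np.arange(a,b); w=pr[a:b]**2; m=k[np.argmax(w)]; kk=np.arange(m-2,m+3); ww=pr[m-2:m+3]; return (kk*ww).sum()/ww.sum()
        l,r=edge(246,257),edge(296,307)
        # near end face plane: u = +/-22 toward camera; z varies: intersect via vertical plane
        o=R@H[:3,3]+T2; u=np.array([e[1],-e[0],0]); 
        s=np.sign((o-T2)@u)
        res=[]
        for c in(l,r):
            p=X((c,row),128,T2); v=p-o; tt=(s*22-(o-T2)@u)/(v@u); res.append(o+v*tt)
        out.append([l,r,(res[1]-res[0])@e,res[0][2]])
    o_=np.array(out); print(n,np.round(np.median(o_,0),2),"sd",np.round(o_[:,2].std(),2),"z-map",np.round(np.median(d["z"][212:220,254:258]),1))
E
```

```text
d70 [244.57 303.62  32.93 143.96] sd 2.43 z-map 199.8
d72 [244.5  303.75  32.76 141.96] sd 1.27 z-map 197.8
d74 [245.79 303.77  31.74 139.96] sd 1.82 z-map 195.4
fin [249.95 304.04  30.54 136.95] sd 2.21 z-map 192.4
```

```bash
python3 - <<'E'
import numpy as np, json
K,H,T,R=[np.array(a) for a in json.load(open("cam.json"))]
e=np.array([np.cos(np.radians(74.2)),np.sin(np.radians(74.2)),0]); u=np.array([e[1],-e[0],0])
v,c=np.mgrid[:420,:560]; q=np.stack([c-K[0,2],v-K[1,2]],-1)/K[0,0]; r=np.linalg.norm(q,axis=-1)
ray=np.concatenate([q*(np.tan(r)/r)[...,None],np.ones((420,560,1))],-1)
for n,tz in(("d70",172),("d74",168),("fin",165)):
    d=np.load(n+".npz"); T2=np.array([488.7,-280.6,tz]); z=d["z"].astype(float)
    P=(ray*z[...,None])@H[:3,:3].T+H[:3,3]; P=P@R.T+T2; V=(P-T2)@e; U=(P-T2)@u; Z=P[...,2]
    def width(m,lab,vm):
        ws=[];lr=[]
        for row in range(420):
            k=np.where(m[row]&(abs(V[row])<vm))[0]
            if len(k)>3:
                L,Rr=k[0],k[-1]; px=z[row,L]/K[0,0]
                ws.append(V[row,Rr]-V[row,L]); lr.append((V[row,L],V[row,Rr],px))
        ws=np.array(ws)
        if len(ws): print(n,lab,len(ws),"abs width",np.round(np.percentile(abs(ws),[10,50,90]),2),"mean+px",np.round(np.mean(abs(ws))+np.mean([a[2] for a in lr]),2),"L,R",np.round(np.median(lr,0),2))
    un=np.sign(U[230,240]) if U[230,240]!=0 else 1
    width((Z>100)&(Z<127)&(abs(U)>17)&(abs(U)<27),"plates nearfar",20)
    width((Z>124)&(Z<132)&(abs(U)<18),"plate tops",25)
    width((Z>90)&(Z<100)&(abs(U)<28),"posts 160",90)
    width((Z>160)&(Z<180)&(abs(U)<24),"grip18",14)
    k=(abs(V)<9)&(abs(U)<24)&(Z>150); print("  top of grip Z pct",np.round(np.percentile(Z[k],[50,90,98,99.5]),1))
E
```

```text
d70 plates nearfar 19 abs width [16.8  27.91 28.32] mean+px 25.27 L,R [-12.64  15.13   0.63]
d70 plate tops 44 abs width [27.92 28.2  28.54] mean+px 28.84 L,R [-13.05  15.19   0.63]
d70 posts 160 8 abs width [ 3.54 15.46 27.9 ] mean+px 16.36 L,R [-6.32  8.9   0.71]
d70 grip18 22 abs width [16.1  17.26 27.78] mean+px 21.46 L,R [-7.7   9.62  0.48]
  top of grip Z pct [213.7 274.9 276.8 277.5]
d74 plates nearfar 20 abs width [19.95 27.96 28.57] mean+px 25.93 L,R [-12.75  15.12   0.61]
d74 plate tops 42 abs width [28.14 28.45 28.77] mean+px 29.0 L,R [-13.14  15.33   0.61]
d74 posts 160 9 abs width [ 3.51 10.89 28.15] mean+px 15.3 L,R [-0.44  9.49  0.7 ]
d74 grip18 30 abs width [16.26 17.28 27.58] mean+px 21.78 L,R [-7.69  9.73  0.48]
  top of grip Z pct [209.8 270.9 272.8 273.3]
fin plates nearfar 20 abs width [22.09 28.4  28.78] mean+px 26.8 L,R [-12.9   15.43   0.6 ]
fin plate tops 41 abs width [28.26 28.66 29.09] mean+px 28.96 L,R [-13.39  15.28   0.6 ]
fin posts 160 10 abs width [ 4.71 11.16 28.48] mean+px 15.3 L,R [-1.4   5.84  0.69]
fin grip18 33 abs width [16.01 17.37 27.77] mean+px 21.94 L,R [-7.72  9.77  0.47]
  top of grip Z pct [206.7 267.9 269.9 270.4]
```

Width between the plates' outer faces, from the wrist depth images, grew from 28.83 to 29.06 to 29.26 mm at depths of 70, 74 and 77 mm. That is the blade's 0.06 mm/mm taper, so the blade is bearing on both plates and the sprung plate is giving. Drag is about 4 N. Handing in.

```bash
python3 - <<'E'
from h import *
st("final"); print(robot.finish_job())
E
```

```text
final t 50.12 tcp [ 488.7 -280.6  165. ] F [ 1.24 -0.07  3.66] gap 18.1
the job is handed in; nothing more can be done
None
```

The job is handed in at 50.1 s. The cover is in the drawer and the gauge is still held in the clamp, but the 1 mm of plate give is an estimate, since I had no direct reading of it.

- **Cover:** I lifted it off the clamp and lowered it upright inside the open drawer at about (573, 249). I let go only after it touched the floor. Both cameras then showed it level, with the slab at about 39 mm and the rib top at about 81 mm, clear of the drawer walls.
- **Gauge:** I took the gauge with the flat rectangular grip from its stand and slid it straight down between the plates. The tip is about 77 mm below the mouth and I left it gripped there at 35 N.
- **Depth checks that agreed:** The drag at the end was about 4 N, within the expected 3–5 N. The width across the plates grew at exactly the blade's taper from 70 to 77 mm, so the sprung plate is giving. Together these put its movement at about 1 mm, with a range of roughly 0.7–1.4 mm.
- **Checks that disagreed:**
  - The force readings were noisy and faded when the arm stopped.
  - They put the start of bearing anywhere from 54 to 66 mm, while the stated limit is about 60 mm.
  - The measured plate opening was about 0.3 mm below what the depth predicts.
- **Extra movement:** To find where bearing starts, I drew the blade partway up and down again before the final depth.
- **Other items:** I didn't touch anything else on the desk, though I didn't re-measure the bystanders at the end.

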